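Rock test of a swollen tablet back with a straightedge

TASK

The tablet on the sloping stand has a swollen back: show it with the straightedge. Lay the straightedge flat and centred along the long way of the tablet's back, across the swelling, and let go of it; then gently press its red end down until it touches the flat of the back, and after that the plain end, so that it rocks over. Leave it lying across the swelling so that I can measure the gap, and don't disturb the other things on the bench.

Things in the scene. Friction and masses are not known exactly. Their poses are not given: they have to be found in the camera images.
- straightedge: loose straightedge, lies flat on the bench at the start: aluminium beam 180 mm long (its y), 20 wide (its x), 12 thick; black finger grip on its middle, 60 long (y), 20 wide (flush with the beam's sides), its top 30 above the underside. About 0.16 kg. Origin: centre of the flat underside, z up. Non-slip black sole. The last 24 mm at the +y end are red, the -y end is plain. It does not slip on the sloping tablet
- red_end (a point): point on the straightedge's underside, 86 mm from its centre toward the red end (4 mm from the tip). Over the ridge the ends stand about 6 mm off the tablet; a light press on one brings it down to the flat and lifts the other by about 8 mm
- plain_end (a point): point on the straightedge's underside, 86 mm from its centre toward the plain end (4 mm from the tip)
- tablet: small grey tablet, back up, fixed in a blue stand that slopes 26 degrees: 132 mm up the slope (its x), 230 mm across (its y). Origin: centre of its back, in the plane of the flat outer areas (below the swelling), 78 mm above the bench; x points up the slope, y level along the long side, z square out of the face. Clips on the short sides, at x = +/-45 mm beyond y = +/-111 mm, stand 2.5 mm proud
- swelling (a point): centre of the top of the swelling on the tablet's back: a rigid ridge along the tablet's x (from -54 to +54 mm), flat on top for 36 mm across (y), 6 mm above the flat outer areas, falling to them at y = +/-50 mm. A straightedge laid centrally along y rests level on it, and comes back level after a press
- stand: blue sloping repair stand that holds the tablet, fixed to the bench; deck 146x244 mm, foot plate 150x220 mm; origin at the centre of the underside, on the bench; x points the way the slope rises, z up. A lip along the deck's bottom edge stays below the tablet's back
- multimeter: yellow and black hand multimeter, 135x69x43 mm; a loose bystander, origin at the centre of its underside
- phone_black: black phone, screen up, 146x71x8 mm; a loose bystander, origin at the centre of its underside
- battery_cell: flat black battery, 85x44x5 mm; a loose bystander, origin at the centre of its underside
- marker_pen: white marker pen with blue cap, 127x10x9 mm; a loose bystander, origin at the centre of its underside
- driver_violet: small violet screwdriver, 122x12x10 mm; a loose bystander, origin at the centre of its underside

How it is judged:
By the outcome, as a careful person would: the job done as asked, in the order asked, and still so for the second after the job is handed in, with the robot touching nothing.
It also fails if it takes over 48 s, if anything falls off the work surface, if the arm or the gripper's body presses on something with over 40 N, if the wrist force passes 120 N, or if a joint passes its speed limit or range.

ROBOT

A 6-joint arm with a two-finger parallel gripper is mounted at the origin on a cart in front of the work surface, level with it; the furniture and walls round the work are solid. World frame = base frame: x ahead of the robot, y to its left, z up, the work surface at z = 0. Lengths are in m, angles in degrees, forces in N, time in s.
With the tool pointing down it reaches from about 0.325 to 0.775 m from the base axis. Payload 5.5 kg.
Tool frame: the origin (TCP) lies at the centre of the arm's flange, where the gripper is bolted on; the fingertips stand 182 mm ahead of it and the grasp point (between the pads) lies 163 mm ahead of it; z points along the fingers, y is the direction in which the jaws open and shut (so a half turn about z gives the same grasp; the last joint's range is limited). The gripper opens to 88 mm and grips with 3 to 60 N. Pads are 20 mm wide; open, the fingers measure 115 mm over their backs; the gripper's body (75 mm by 178 mm) begins 61 mm behind the grasp point.
Start: joints at [72.783, 5.22, 70.514, -0, 104.267, -3.249], TCP at [0.145, 0.582, 0.405] pointing down, gripper open.
Joint ranges: [-164.24, 164.24], [-49.07, 125.15], [9.68, 141.18], [-86.29, 266.29], [3.28, 154.24], [-151.56, 151.56]. Speed limits (degrees/s): [147.25, 147.25, 172.46, 180, 180, 180].

INTERFACE

Orientations are given as [roll, pitch, yaw] about the fixed x, y, z axes, in that order (R = Rz(yaw) Ry(pitch) Rx(roll)).
In Python, from station import r gives the robot as it stands. The module is installed in compiled form; this text tells all that it offers. Calls block until the motion is done:
- r.reach(position, orientation): joint-space move of the TCP to a pose.
- r.servo_line(position, rotation=None, speed=0.15): straight line of the TCP; rotation=None keeps the orientation; speed is the mean speed in m/s.
- r.move_joints(angles): joint-space move.
- r.let_go() and r.grab(squeeze=None): open the fingers fully, or close them until they stop; squeeze is the grip in N (None keeps the last).
- r.wait(seconds).
- r.inverse_kinematics(position, orientation): joint angles nearest the present ones, or None.
- r.sense(): the state.
- r.snapshot(name): name is "scene" or "top"; returns a dict with "frame" (384x512x3 uint8, red, green, blue), "fx", "fy", "cx", "cy" (pixels), "R" (3x3) and "t" (3): a world point X has camera coordinates R X + t. Camera axes: x right, y down, z forward; pixel columns grow to the right and rows downward; lengths in m; the calibration is good to about 2 mm. A picture is of the moment at which its call begins. There is no depth.
A pose or a line that the arm cannot do raises r.IKError and nothing moves.
- r.hand_in(): hands the job in, once; it reports no verdict.
The state is a dict: "clock": time; "joints": joint angles; "joint_vel": joint speeds; "joint_torque": joint torques, N m; "tcp_pos": TCP position; "orientation": TCP orientation; "contact_force": force on the tool from outside, world axes, zero at the start; "torque": the same for the moment, N m; "opening": finger opening in m.
Only numpy, scipy, OpenCV 4.12 (cv2) and the standard library are available. Lean on these libraries where they do the work, as an engineer would, in place of code of your own. Each camera call takes 0.05 s, during which the arm holds its last target.

## Working session

There is one attempt and no reset: what is moved stays moved. The work goes in short steps, each a Python script; the robot and the scene stay as the last script left them, time stands still between calls to the robot, and variables do not carry over. Pictures are saved under pics/ and viewed, and the job is handed in when it is done.

```bash
mkdir -p pics; python3 - <<'E'
from station import r
import cv2,pickle
d={}
for n in("scene","top"):
    s=r.snapshot(n); d[n]=s
    cv2.imwrite(f"pics/{n}0.png",cv2.resize(s["frame"][:,:,::-1],(800,600),interpolation=cv2.INTER_CUBIC))
    print(n,s["fx"],s["cx"],s["cy"],s["R"],s["t"])
pickle.dump(d,open("s0.pkl","wb"))
print(r.sense())
E
```

```text
scene 358.5132716817472 256.2897736218614 195.54699481153258 [[ 0.82588933 -0.56376513  0.00870048]
 [-0.32020389 -0.48167303 -0.81575766]
 [ 0.46408651  0.67093962 -0.5783284 ]] [-0.49162837  0.20832261  1.12615126]
top 384.1638443167859 258.81446292352734 190.3151615807059 [[ 0.01999636 -0.99970076  0.01409032]
 [-0.99082516 -0.02169899 -0.13339663]
 [ 0.13366246 -0.01129359 -0.99096256]] [-0.05783538  0.55852848  1.16437424]
{'clock': 0.1, 'joints': array([ 7.27831470e+01,  5.26003984e+00,  7.05741024e+01, -4.82343325e-04,
        1.04266951e+02, -3.24910035e+00]), 'joint_vel': array([-0.0109196 , -0.06244468, -0.1760538 , -0.00323001, -0.08537406,
        0.01508602]), 'joint_torque': array([ 2.65535702e-03, -4.47856736e+01, -4.07572103e+01,  6.99523394e-02,
        2.84703355e-02, -8.32970318e-05]), 'tcp_pos': array([0.14485014, 0.58231294, 0.40361531]), 'orientation': array([-1.79899043e+02, -5.26273927e-03,  1.66032124e+02]), 'contact_force': array([-0.12868332,  0.13941297,  0.59335093]), 'torque': array([ 0.01310175,  0.01853697, -0.03827557]), 'opening': 0.08773015319471952}
```

View pics/scene0.png

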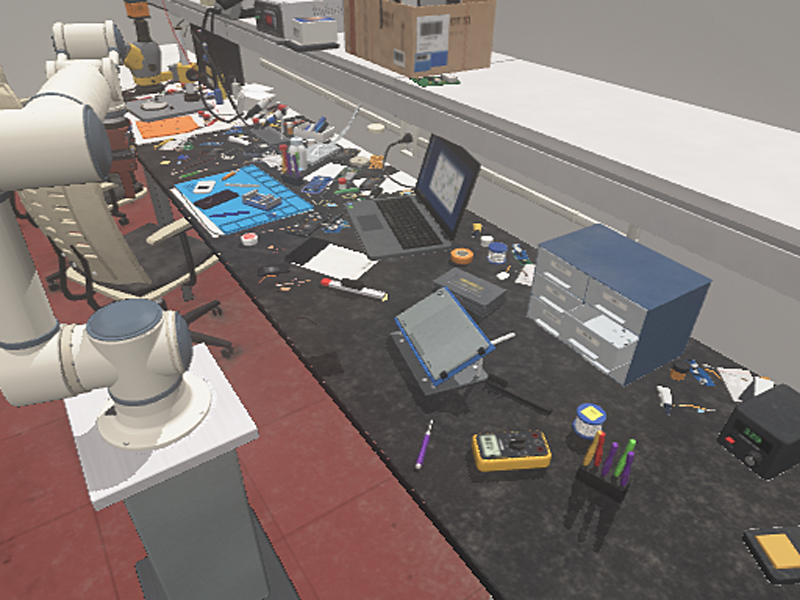

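View pics/top0.png

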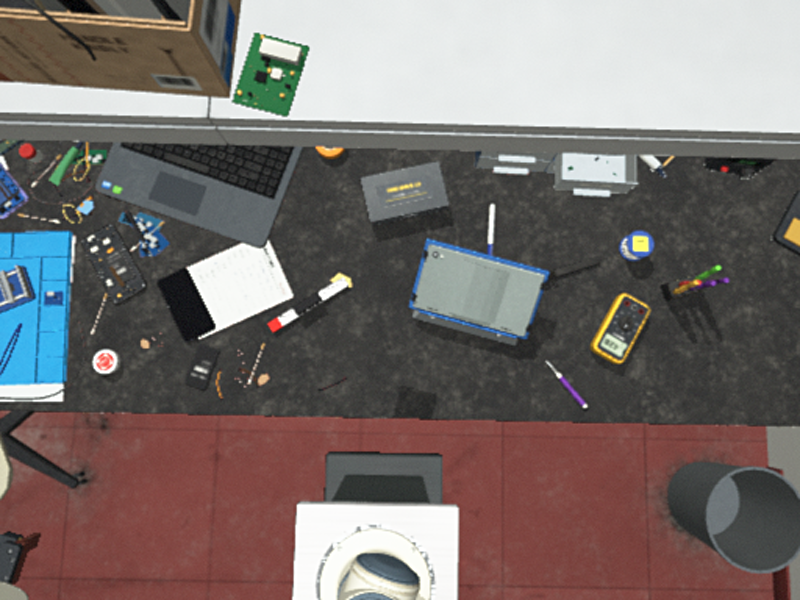

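The straightedge runs from (270,325) at the red end to (350,280) in the top view. The tablet corners are near (425,243), (548,273), (527,338) and (412,308). Next I'll zoom in with more contrast.

```bash
python3 - <<'E'
import cv2,pickle,numpy as np
d=pickle.load(open("s0.pkl","rb"))
def crop(n,x0,y0,w,h,f,name):
    c=d[n]["frame"][y0:y0+h,x0:x0+w,::-1]
    c=(255*(c/255.)**0.6).astype(np.uint8)
    cv2.imwrite(name,cv2.resize(c,None,fx=f,fy=f,interpolation=cv2.INTER_CUBIC))
crop("top",160,140,100,80,7,"pics/t1.png")
crop("top",250,130,140,100,5.5,"pics/t2.png")
crop("top",100,90,340,180,2.3,"pics/t4.png")
crop("scene",190,140,180,150,4,"pics/s1.png")
E
```

```text
(no output)
```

View pics/t1.png

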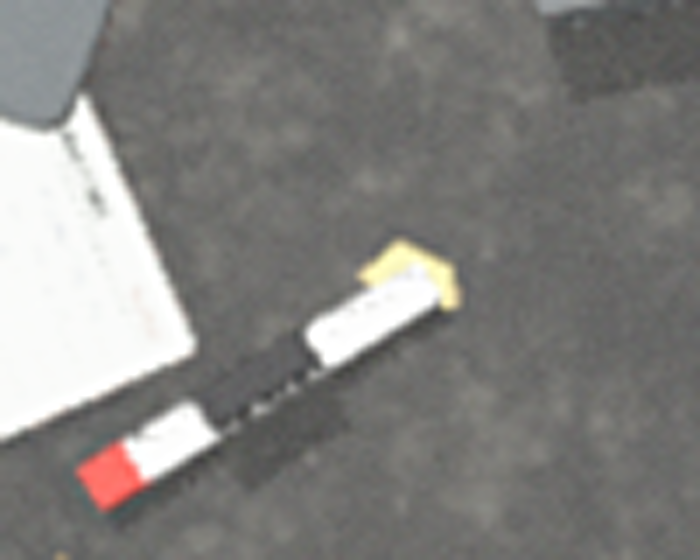

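View pics/t2.png

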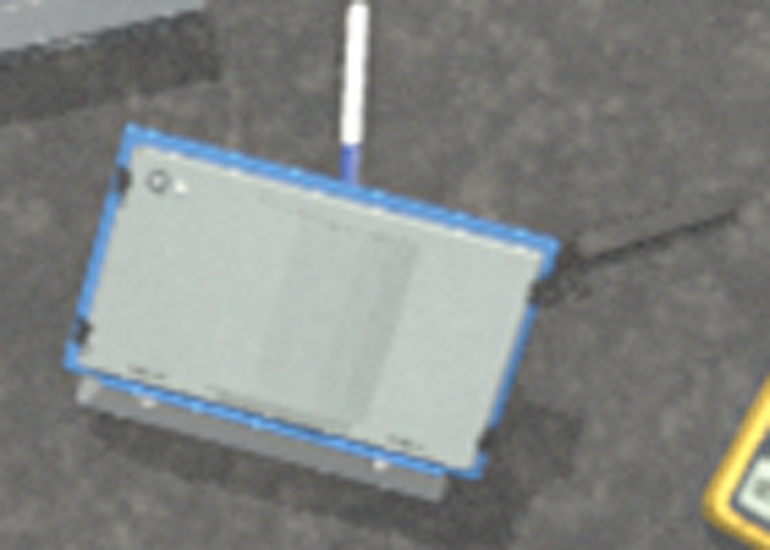

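View pics/t4.png

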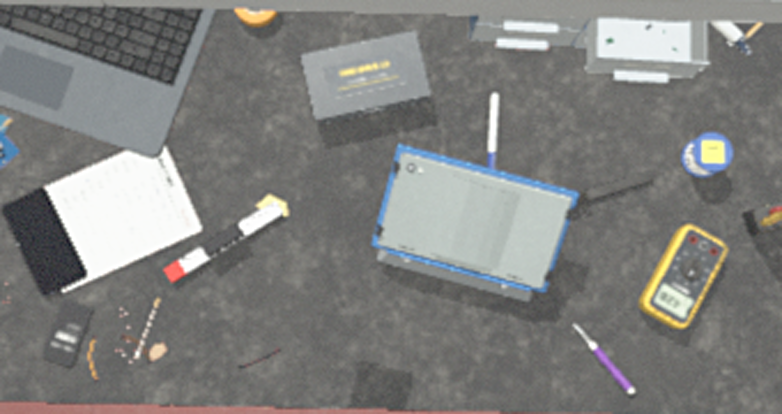

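View pics/s1.png

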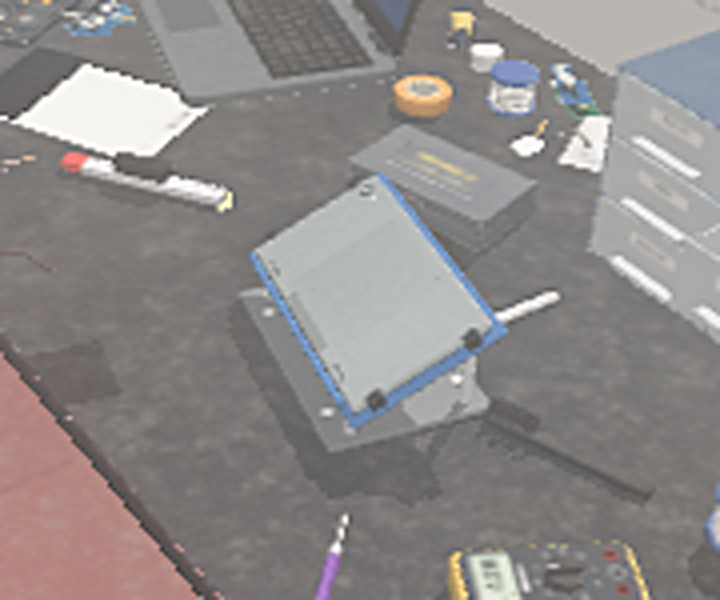

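```bash
cat > h.py <<'E'
import numpy as np,pickle
from scipy.optimize import least_squares
def proj(s,X):
    c=np.asarray(X)@s["R"].T+s["t"]; return np.c_[s["fx"]*c[:,0]/c[:,2]+s["cx"],s["fy"]*c[:,1]/c[:,2]+s["cy"]]
def un(p,f,x0,y0): return (np.asarray(p)+.5)/f-.5+[x0,y0]
def ray(s,p,z):
    d=s["R"].T@np.array([(p[0]-s["cx"])/s["fx"],(p[1]-s["cy"])/s["fy"],1]); C=-s["R"].T@s["t"]; return C+d*(z-C[2])/d[2]
def Rz(a): a=np.radians(a);c,s=np.cos(a),np.sin(a); return np.array([[c,-s,0],[s,c,0],[0,0,1]])
def Ry(a): a=np.radians(a);c,s=np.cos(a),np.sin(a); return np.array([[c,0,s],[0,1,0],[-s,0,c]])
E
python3 - <<'E'
from h import *
d=pickle.load(open("s0.pkl","rb")); T=d["top"]; S=d["scene"]
P=un([(78,473),(105,512),(122,442),(147,486),(441,303),(418,260)],7,160,140)
for p in P: print(ray(T,p,.012).round(4))
# model: y toward red
M=np.array([(1,90),(-1,90),(1,66),(-1,66),(-1,-90),(1,-90)])*[10,1]
best=None
for sg in(1,-1):
  for a0 in(0,90,180,270):
    M3=np.c_[M[:,0]*sg/1e3,M[:,1]/1e3,np.full(6,.012)]
    f=lambda q:(proj(T,M3@Rz(q[2]*100).T+[q[0],q[1],0])-P).ravel()
    s=least_squares(f,[.45,.15,a0/100],x_scale=[.1,.1,.1])
    if best is None or s.cost<best[0]: best=(s.cost,s.x,f(s.x).round(2),sg)
print("se",best)
# tablet corners (flat back outline incl) tablet 132x230 at origin z 78
Q=un([(132,146),(547,250),(474,468),(82,366)],5.5,250,130)
Mt=np.array([(66,115,0),(66,-115,0),(-66,-115,0),(-66,115,0)])/1e3
f=lambda q:(proj(T,Mt@(Rz(q[2]*100)@Ry(-26)).T+[q[0],q[1],.078])-Q).ravel()
s=least_squares(f,[.5,-.1,0]); print("tab",s.x,s.cost,f(s.x).round(2))
x,y,a=s.x; 
Qs=un([(379,181),(499,327),(352,412),(257,257)],4,190,140)
print("scene resid",(proj(S,Mt@(Rz(a*100)@Ry(-26)).T+[x,y,.078])-Qs).round(2).tolist())
fs=lambda q:np.r_[f(q),(proj(S,Mt@(Rz(q[2]*100)@Ry(-26)).T+[q[0],q[1],.078])-Qs).ravel()]
s=least_squares(fs,s.x);print("both",s.x,fs(s.x).round(2))
E
```

```text
[0.5032 0.2316 0.012 ]
[0.4858 0.2185 0.012 ]
[0.5177 0.2124 0.012 ]
[0.498  0.2002 0.012 ]
[0.5846 0.0701 0.012 ]
[0.6043 0.0812 0.012 ]
se (np.float64(0.6726318983477378), array([0.54447699, 0.15069999, 0.3368837 ]), array([ 0.14,  0.11, -0.47, -0.15,  0.37,  0.49,  0.06, -0.5 , -0.05,
       -0.44, -0.05,  0.5 ]), 1)
tab [ 0.57099556 -0.18716561 -0.13126082] 0.5136707056062066 [ 0.42 -0.22 -0.03 -0.22  0.32  0.14 -0.73  0.3 ]
scene resid [[-0.65, -1.9], [-0.15, -0.95], [1.51, 0.4], [-0.6, -1.38]]
both [ 0.57033037 -0.18796701 -0.13598683] [ 0.93 -0.25  0.33  0.35  0.36  0.62 -0.56  0.18 -0.37 -1.73 -0.33 -0.58
  1.16  0.6  -0.43 -1.34]
```

```bash
cat >> h.py <<'E'
from scipy.spatial.transform import Rotation as Ro
SE=(np.array([.5445,.1507,0]),Rz(33.69))
TB=(np.array([.5705,-.1877,.078]),Rz(-13.4)@Ry(-26))
L=.163
def tool(fr,p,L=L,flip=1):
    "p: grasp point in frame; tool z=-frame z, tool y = flip*frame x"
    o,R=fr; z=-R[:,2]; y=flip*R[:,0]; x=np.cross(y,z); Rt=np.c_[x,y,z]
    pos=o+R@np.asarray(p)-L*z
    return pos, Ro.from_matrix(Rt).as_euler("xyz",degrees=True)
E
python3 - <<'E'
from h import *
from station import r
for fl in(1,-1):
    for n,fr,p,l in[("pre",SE,(0,-.005,.1),L),("grasp",SE,(0,-.005,.025),L),("lift",SE,(0,-.005,.17),L),("pp",TB,(0,-.005,.09),L),("pl",TB,(0,-.005,.031),L),("red",TB,(0,.084,.012),.182),("plain",TB,(0,-.084,.012),.182)]:
        P,O=tool(fr,p,l,fl); q=r.inverse_kinematics(P,O); print(fl,n,P.round(3),O.round(1),None if q is None else np.round(q,1))
E
```

```text
1 pre [0.547 0.147 0.263] [180.    0.  123.7] [ 11.5   1.1  89.1   0.   89.7 -22.1]
1 grasp [0.547 0.147 0.188] [180.    0.  123.7] [ 11.5   4.   94.    0.   82.  -22.1]
1 lift [0.547 0.147 0.333] [180.    0.  123.7] [ 11.5  -0.1  83.2   0.   96.9 -22.1]
1 pp [ 0.461 -0.167  0.305] [154.    0.   76.6] [-25.7 -23.5 108.    5.7  70.1 -13. ]
1 pl [ 0.487 -0.173  0.252] [154.    0.   76.6] [-25.  -17.8 109.1   5.6  63.3 -13. ]
1 red [ 0.507 -0.086  0.252] [154.    0.   76.6] [-1.340e+01 -1.820e+01  1.094e+02  0.000e+00  6.280e+01 -1.000e-01]
1 plain [ 0.468 -0.25   0.252] [154.    0.   76.6] [-34.6 -15.  106.8  10.2  64.1 -23.7]
-1 pre [0.547 0.147 0.263] [180.    0.  -56.3] None
-1 grasp [0.547 0.147 0.188] [180.    0.  -56.3] None
-1 lift [0.547 0.147 0.333] [180.    0.  -56.3] None
-1 pp [ 0.461 -0.167  0.305] [-154.     0.  -103.4] None
-1 pl [ 0.487 -0.173  0.252] [-154.     0.  -103.4] None
-1 red [ 0.507 -0.086  0.252] [-154.     0.  -103.4] None
-1 plain [ 0.468 -0.25   0.252] [-154.     0.  -103.4] None
```

```bash
cat >> h.py <<'E'
def snap(r,n,name,box=None,f=1.5):
    import cv2
    s=r.snapshot(n); im=s["frame"][:,:,::-1]
    if box: x,y,w,h=box; im=im[y:y+h,x:x+w]
    cv2.imwrite("pics/"+name,cv2.resize(im,None,fx=f,fy=f,interpolation=cv2.INTER_CUBIC)); return s
E
python3 - <<'E'
from h import *
from station import r
r.reach(*tool(SE,(0,-.005,.1))); print(r.sense()["clock"])
b=r.sense()["contact_force"]
P,O=tool(SE,(0,-.005,.0255)); r.servo_line(P,speed=.06)
s=r.sense();print(s["clock"],(s["contact_force"]-b).round(2),s["tcp_pos"]-P)
snap(r,"scene","g1.png",(130,60,220,160),3.6)
snap(r,"top","g1t.png",(130,100,180,130),4)
E
```

```text
2.2833
3.675 [ 1.05 -0.48  0.57] [1.93022018e-04 5.65156685e-05 6.17648927e-04]
```

View pics/g1.png

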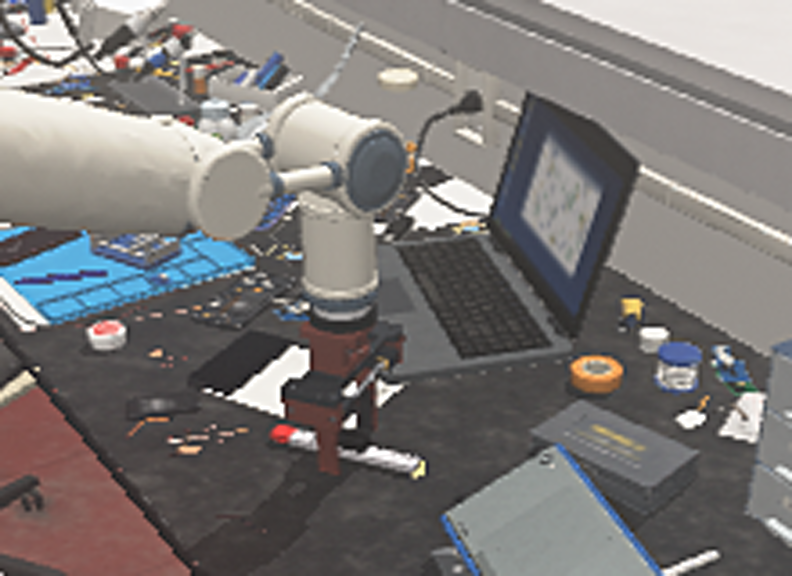

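View pics/g1t.png

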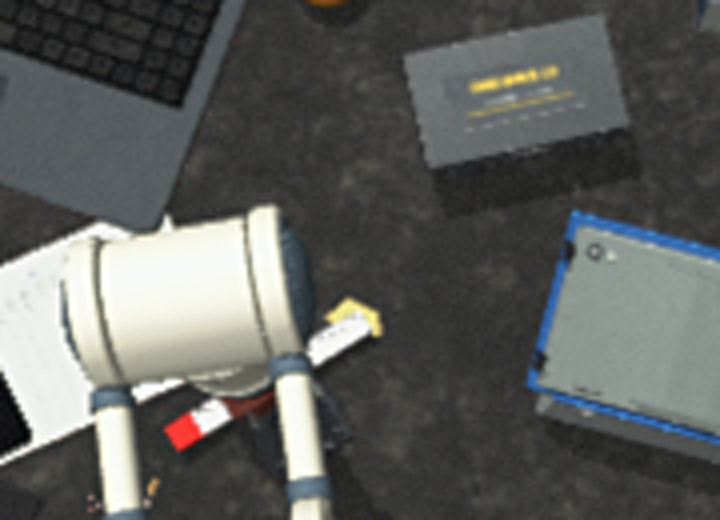

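The fingers straddle the black grip, at about (340,430) in the scene crop, with the beam running between them. I'll grip and carry it over.

```bash
python3 - <<'E'
from h import *
from station import r
r.grab(25); s=r.sense(); print(s["clock"],s["opening"])
P,O=tool(SE,(0,-.005,.18)); r.servo_line(P,speed=.12)
r.reach(*tool(TB,(0,-.005,.06)))
r.wait(.3)
s=r.sense();print(s["clock"],s["opening"],s["contact_force"],s["tcp_pos"]-tool(TB,(0,-.005,.06))[0])
a=snap(r,"scene","p1.png",(200,130,180,150),4)
b=snap(r,"top","p1t.png",(230,100,180,130),4)
pickle.dump({"scene":a,"top":b},open("s1.pkl","wb"))
E
```

```text
4.825 0.019828706610952263
7.8417 0.019954347424867534 [-0.34049952 -0.2142237  -1.0810838 ] [0.00039004 0.00056696 0.00010773]
```

View pics/p1.png

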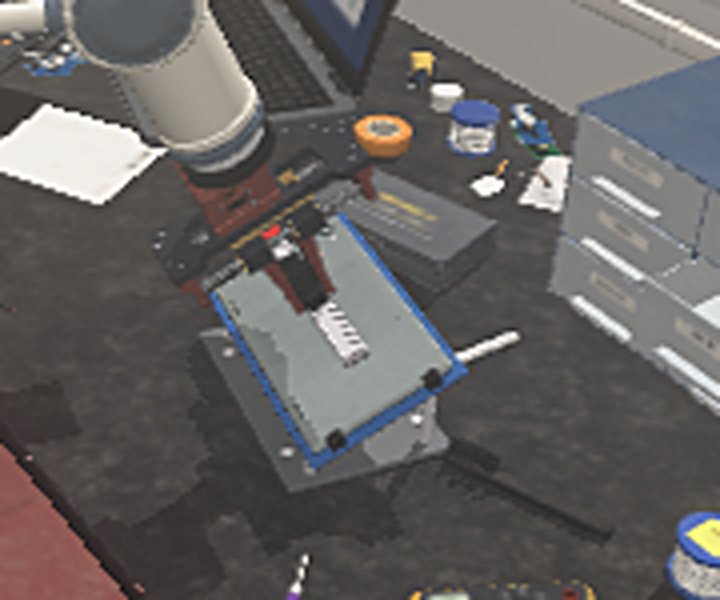

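View pics/p1t.png

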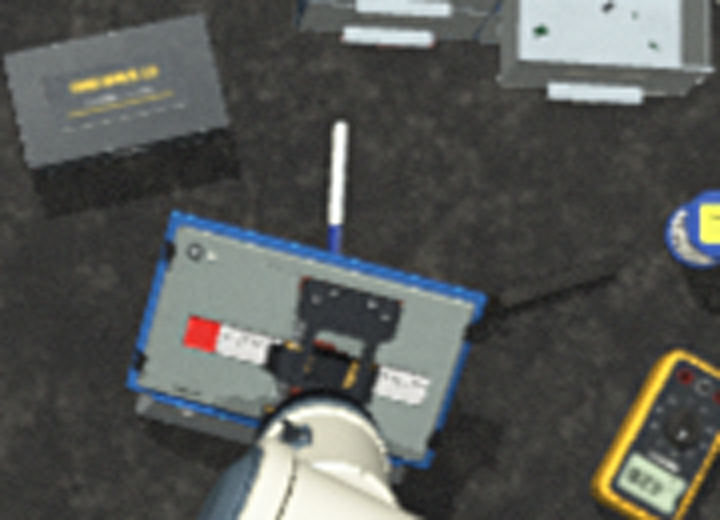

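The top crop shows the held beam running from the red tip at about (187,331) to the plain tip at about (427,390), over the tablet. I'll compare that with the prediction.

```bash
python3 - <<'E'
from h import *
import cv2
d=pickle.load(open("s1.pkl","rb"))
o,R=TB
M=np.array([(10,90,12),(-10,90,12),(-10,-90,12),(10,-90,12),(10,66,12),(-10,66,12)])/1e3
for n,(x0,y0) in(("top",(230,100)),("scene",(200,130))):
    w=h=0
    im=d[n]["frame"][y0:y0+150,x0:x0+180,::-1]; im=cv2.resize(im,None,fx=4,fy=4,interpolation=cv2.INTER_CUBIC)
    def dr(X,c,cl=True):
        p=(proj(d[n],X)-[x0,y0]+.5)*4-.5; cv2.polylines(im,[np.round(p*8).astype(int)],cl,c,1,cv2.LINE_AA,3); return p
    print(n,dr((M[:4]+[0,0,.0345])@R.T+o,(0,255,0)).round().tolist())
    dr((M[4:]+[0,0,.0345])@R.T+o,(0,255,0))
    T=np.array([(66,115,0),(66,-115,0),(-66,-115,0),(-66,115,0)])/1e3
    dr(T@R.T+o,(255,0,255))
    cv2.imwrite(f"pics/ov_{n}.png",im)
E
```

```text
top [[189.0, 320.0], [183.0, 346.0], [421.0, 407.0], [430.0, 382.0]]
scene [[276.0, 227.0], [257.0, 240.0], [343.0, 362.0], [365.0, 348.0]]
```

View pics/ov_top.png

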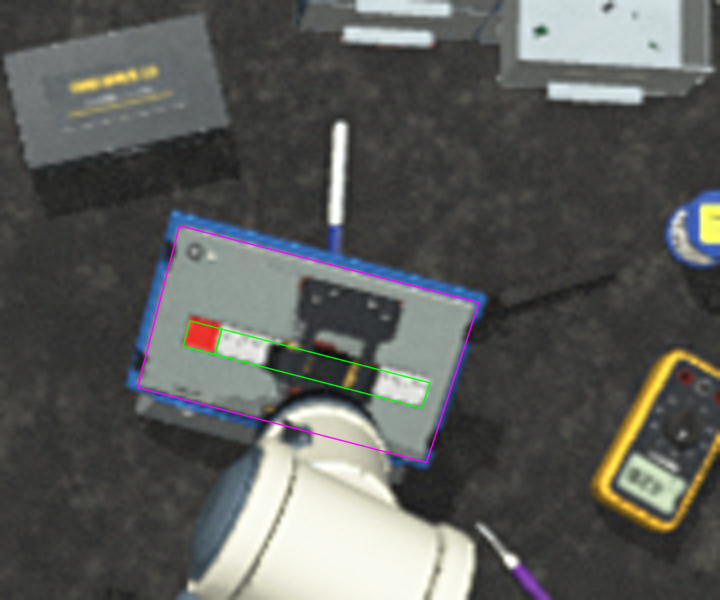

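View pics/ov_scene.png

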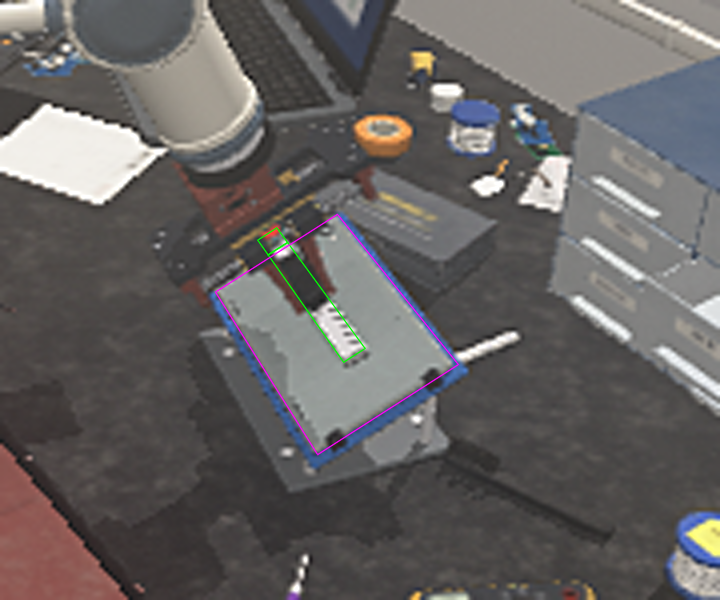

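Prediction and image agree to about 1–2 mm. I'll lower it along the normal with force feedback.

```bash
python3 - <<'E'
from h import *
from station import r
n=TB[1][:,2]
r.servo_line(tool(TB,(0,-.005,.038))[0],speed=.05); r.wait(.3)
b=r.sense()["contact_force"]@n; h=.038; f=0
while h>.026:
    h-=.0005; r.servo_line(tool(TB,(0,-.005,h))[0],speed=.01); s=r.sense(); f=s["contact_force"]@n-b
    print(round(h,4),round(f,2),round((s["tcp_pos"]-tool(TB,(0,-.005,h))[0])@n*1e3,2))
    if f>2.5: break
print(s["clock"],s["contact_force"],s["torque"])
snap(r,"scene","p2.png",(200,130,180,150),4)
E
```

```text
0.0375 -0.63 0.03
0.037 0.41 -0.06
0.0365 0.44 -0.02
0.036 0.53 -0.05
0.0355 0.09 -0.08
0.035 -0.54 -0.04
0.0345 0.26 -0.06
0.034 -0.54 -0.07
0.0335 -0.2 -0.06
0.033 0.39 -0.06
0.0325 1.43 0.06
0.032 8.28 0.53
11.8333 [-5.65520806  2.71893059  4.19064446] [0.19123735 0.87911406 0.02559107]
```

View pics/p2.png

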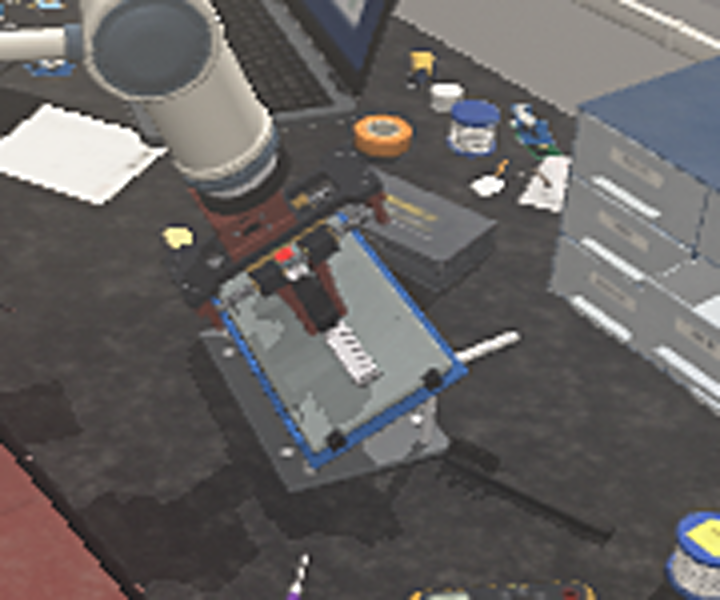

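```bash
python3 - <<'E'
from h import *
from station import r
n=TB[1][:,2]
r.servo_line(tool(TB,(0,-.005,.0324))[0],speed=.01); r.wait(.15)
print(r.sense()["contact_force"])
r.let_go(); s=r.sense(); print(s["clock"],s["opening"])
r.servo_line(tool(TB,(0,-.005,.12))[0],speed=.1)
s=r.sense();print(s["clock"],s["contact_force"])
a=snap(r,"scene","q1.png",(200,130,180,150),4)
b=snap(r,"top","q1t.png",(250,130,140,100),5.5)
pickle.dump({"scene":a,"top":b},open("s2.pkl","wb"))
E
```

```text
[-1.46881626 -0.12321043  2.19960514]
13.4083 0.08753621645624021
14.4333 [ 0.28809267 -0.62069495 -0.85411776]
```

View pics/q1.png

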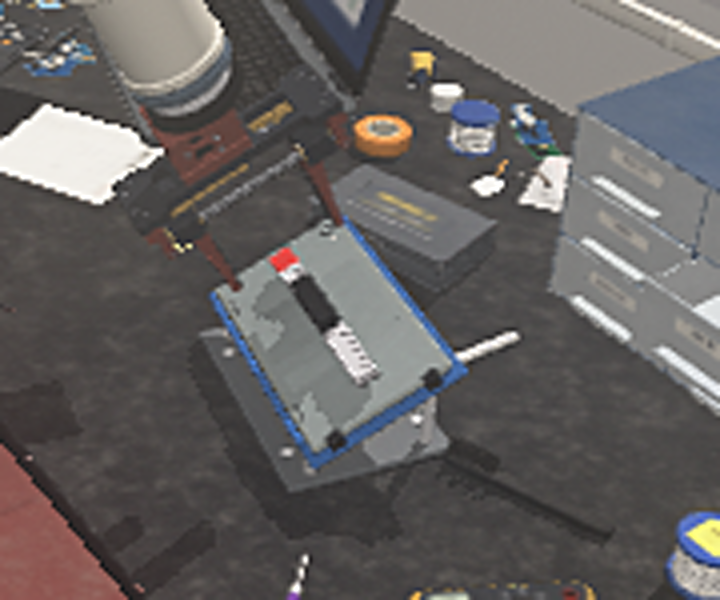

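View pics/q1t.png

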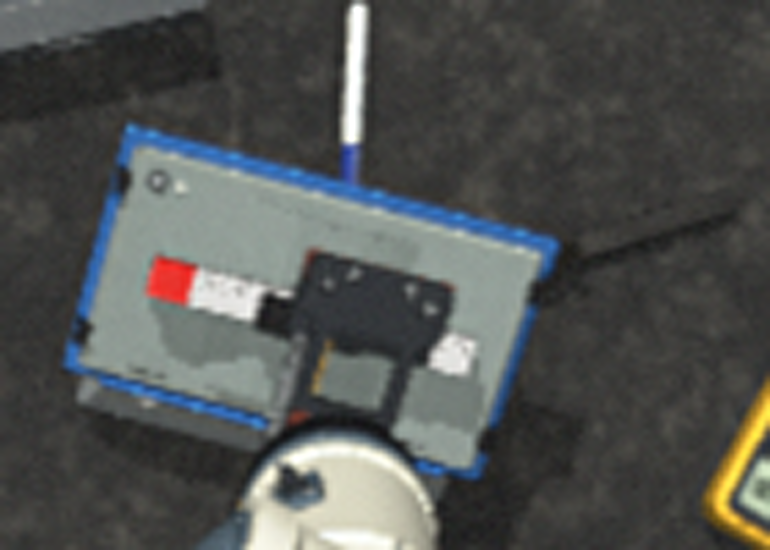

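The straightedge lies released across the swelling: red tip at about (151,277) and plain tip at about (473,356) in the top crop. I'll fit its pose in the tablet frame.

```bash
python3 - <<'E'
from h import *
d=pickle.load(open("s2.pkl","rb"))
M=np.array([(10,90,18),(-10,90,18),(-10,-90,18),(10,-90,18)])/1e3
P=un([(155,257),(147,297),(471,375),(476,336)],5.5,250,130)
for nm,(o,R) in{"used":TB,"toponly":(np.array([.571,-.1872,.078]),Rz(-13.13)@Ry(-26))}.items():
    f=lambda q:(proj(d["top"],(M@Rz(q[2]*100).T+[q[0],q[1],0])@R.T+o)-P).ravel()
    s=least_squares(f,[0,0,0]);print(nm,s.x*[1e3,1e3,100],f(s.x).round(2))
Ps=un([(292,249),(271,263),(360,384),(382,371)],4,200,130)
o,R=TB;f=lambda q:(proj(d["scene"],(M@Rz(q[2]*100).T+[q[0],q[1],0])@R.T+o)-Ps).ravel()
s=least_squares(f,[0,0,0]);print("scene",s.x*[1e3,1e3,100],f(s.x).round(2))
E
```

```text
used [ 2.37428816 -0.77462126  0.9152432 ] [ 0.    0.55 -0.09 -0.49 -0.44 -0.49  0.52  0.42]
toponly [ 1.98864835 -1.38013849  0.63918027] [ 0.01  0.55 -0.08 -0.49 -0.45 -0.5   0.52  0.42]
scene [ 1.82753093 -3.51069241  0.49071598] [-0.23  0.26  0.29 -0.19  0.08  0.06 -0.13 -0.11]
```

```bash
cat > press.py <<'E'
from h import *
from station import r
import sys
n=TB[1][:,2]; T=.182
def press(yy,tag):
    t=lambda h:tool(TB,(.002,yy,h),T)[0]
    r.servo_line(t(.07),speed=.12); r.servo_line(t(.024),speed=.08); r.wait(.25)
    b=np.mean([r.sense()["contact_force"]@n]); h=.024; log=[]
    while h>.0115:
        h-=.0006; r.servo_line(t(h),speed=.012); s=r.sense(); f=s["contact_force"]@n-b
        log.append((round(h*1e3,1),round(f,2)))
        if f>3: break
    r.wait(.3); s=r.sense(); print(log,"held",s["contact_force"]@n-b,(s["tcp_pos"]-t(h))@n*1e3,s["clock"])
    a=snap(r,"scene",tag+".png",(200,130,180,150),4); c=snap(r,"top",tag+"t.png",(250,130,140,100),5.5)
    r.servo_line(t(.03),speed=.03); r.servo_line(t(.07),speed=.1)
    print(r.sense()["clock"])
E
python3 - <<'E'
from press import *
r.grab(10); print(r.sense()["opening"],r.sense()["clock"])
press(.083,"red")
E
```

```text
0.0005469907942275366 15.875
[(23.4, np.float64(-0.21)), (22.8, np.float64(-0.34)), (22.2, np.float64(-0.92)), (21.6, np.float64(-1.47)), (21.0, np.float64(-1.23)), (20.4, np.float64(-0.74)), (19.8, np.float64(-0.52)), (19.2, np.float64(-0.29)), (18.6, np.float64(0.12)), (18.0, np.float64(-0.69)), (17.4, np.float64(0.11)), (16.8, np.float64(0.14)), (16.2, np.float64(-0.16)), (15.6, np.float64(0.61)), (15.0, np.float64(-0.35)), (14.4, np.float64(0.05)), (13.8, np.float64(3.89))] held 5.948232586404364 0.28840086320533004 22.325
23.6667
```

View pics/red.png

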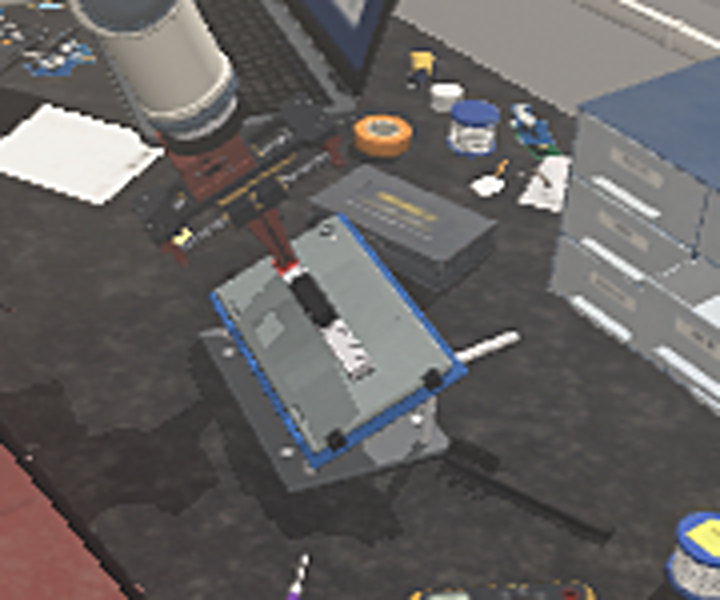

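View pics/redt.png

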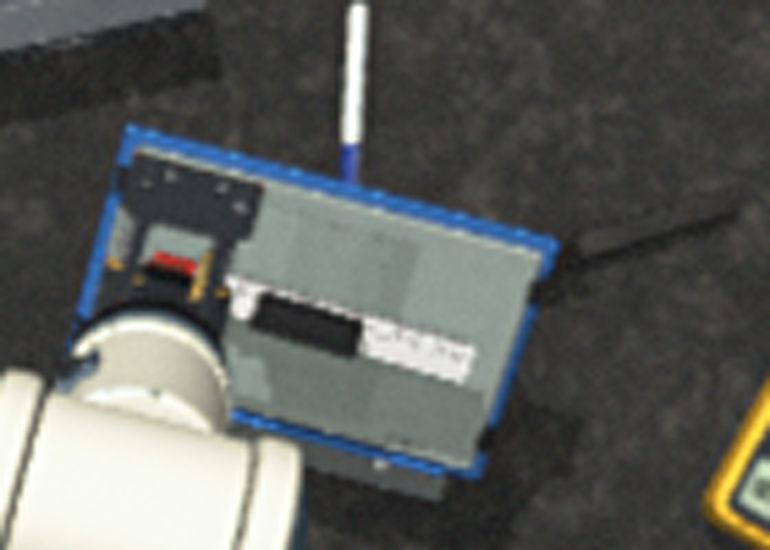

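The force jumped at the expected depth: 13.8 mm seen against about 14 mm predicted. In the scene crop the plain end has lifted, to about (360,370). Now the plain end.

```bash
python3 - <<'E'
from press import *
press(-.085,"plain")
a=snap(r,"scene","z0.png",(200,130,180,150),4)
E
```

```text
[(23.4, np.float64(0.27)), (22.8, np.float64(-0.16)), (22.2, np.float64(0.51)), (21.6, np.float64(0.45)), (21.0, np.float64(-0.16)), (20.4, np.float64(0.26)), (19.8, np.float64(0.13)), (19.2, np.float64(1.38)), (18.6, np.float64(0.61)), (18.0, np.float64(0.49)), (17.4, np.float64(0.57)), (16.8, np.float64(0.6)), (16.2, np.float64(1.1)), (15.6, np.float64(0.79)), (15.0, np.float64(1.01)), (14.4, np.float64(2.37)), (13.8, np.float64(7.58))] held 6.867699679370816 0.6139192477743847 30.7417
32.0833
```

View pics/plain.png

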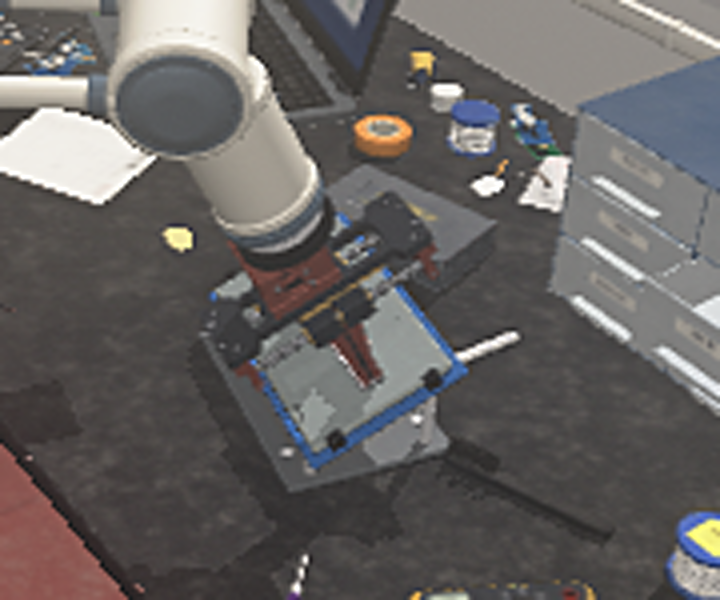

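View pics/z0.png

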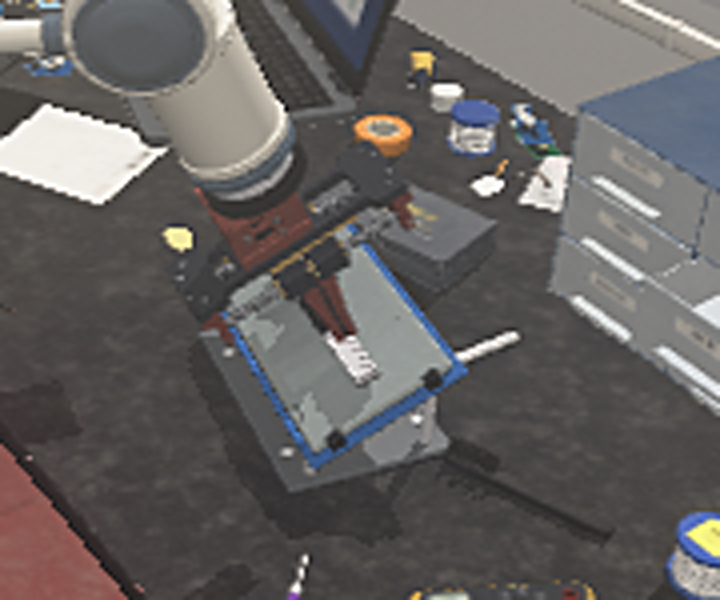

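```bash
python3 - <<'E'
from h import *
from station import r
p=r.sense()["tcp_pos"]; r.servo_line(p+TB[1][:,2]*.06,speed=.15)
P,O=tool(SE,(0,0,.22)); r.reach(P,O); print(r.sense()["clock"],r.sense()["contact_force"])
a=snap(r,"scene","e1.png",(200,130,180,150),4)
b=snap(r,"top","e1t.png",(250,130,140,100),5.5)
import cv2; cv2.imwrite("pics/e1full.png",cv2.resize(b["frame"][:,:,::-1],(800,600)))
E
```

```text
34.2 [-0.69543991 -0.17218461 -0.02434358]
```

View pics/e1.png

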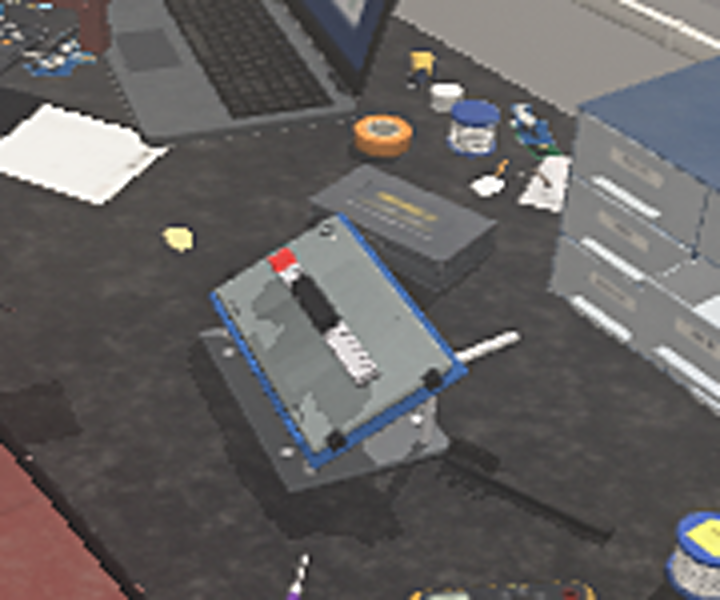

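View pics/e1t.png

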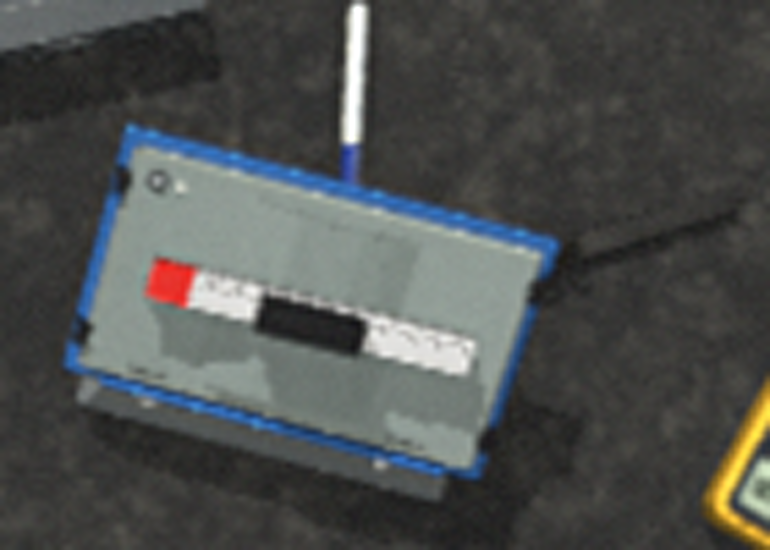

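View pics/e1full.png

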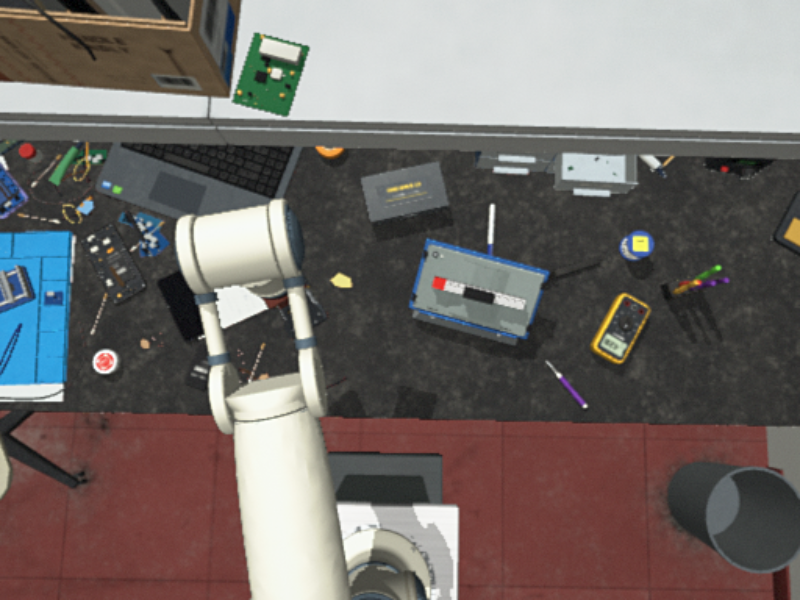

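The straightedge is back level across the swelling, in the same place as before the presses. The bystanders I can see are where they were, and the arm is clear. I'll hand in.

```bash
python3 -c "
from station import r
print(r.hand_in(), r.sense()['clock'])"
```

```text
the job is handed in; nothing more can be done
the job is handed in; nothing more can be done
```

The straightedge is lying across the swelling, released and level, ready for you to measure the gap. I pressed the red end first and then the plain end. The job was handed in just after 34.2 s on the clock, with the arm clear of the tablet.

- **Placing:** Measured in the camera images after release, the straightedge is about 2 mm up-slope of the tablet's centre and within 1° of its long way. The two cameras disagree on how well it is centred along its length: the top view says about 1 mm off, the scene view about 3.5 mm. Both readings point toward the plain end.
- **Presses:** I lowered the closed fingertips along the tablet's normal onto each end. Force rose sharply at about the depth calculated for the end reaching the flat. It stayed at about 6 N on the red end and peaked at about 7.6 N on the plain end. I saw the plain end lift during the red press. The gripper hid the red end during the plain press, so that touch rests on force and depth only.
- **Last look:** The final pictures show the straightedge level again, in the same place as before the presses. The multimeter, marker pen and screwdriver look unmoved. I could not positively identify the phone or the battery in any picture. At no point did the force readings show contact with anything else.

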